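Push the soldering tray between the vises

ROBOT

A 6-joint arm with a two-finger parallel gripper is mounted at the origin on the work surface. World frame = base frame: x ahead of the robot, y to its left, z up, the work surface at z = 0. Lengths are in m, angles in rad, forces in N, time in s.
With the tool pointing down it reaches from about 0.375 to 0.9 m from the base axis. Payload 3.1 kg.
Tool frame: the origin (TCP) lies midway between the tips of the shut fingers; the grasp point (between the pads) lies 19 mm behind it (pinch_z is the distance from the TCP to the grasp point, in m); y points along the fingers, z is the direction in which the jaws open and shut, and the axes are right-handed (so a half turn about y gives the same grasp; the last joint's range is limited). The gripper opens to 87 mm and grips with 3 to 60 N. Pads are 19 mm wide; open, the fingers measure 117 mm over their backs; the gripper's body (75 mm by 190 mm) begins 51 mm behind the grasp point.
Start: joints at [-1.472, 0.527, 1.433, -0, 1.181, -0.178], TCP at [0.171, -0.601, 0.223] pointing down, gripper open.
Joint ranges: [-3.08, 3.08], [-0.75, 2.2], [0.22, 2.44], [-1.43, 4.57], [0, 2.65], [-2.85, 2.85]. Speed limits (rad/s): [2.79, 2.79, 3.14, 3.14, 3.14, 3.14].

INTERFACE

Orientations are given as a unit quaternion [x, y, z, w].
In Python, from rig import * gives the robot as it stands.
- The arm moves only by the tool drive_tool, never from a script. Its argument "plan" is a list of rows, each a list of 7 numbers: the shift along the tool's x, y, z in mm, then the turn, a rotation vector about the tool's x, y, z in degrees, then the finger opening in mm, from 0 to 87. A call has 1 to 10 rows; each row is the pose to reach, as a shift and turn from the pose commanded when the call began, along the tool's axes at that moment; what a row does not reach only later rows make up. A row lasts 1/10 s, in which the tool goes at most 50 mm and 8.59 degrees, less where a joint would pass 70% of its speed; a pose out of reach is approached as far as the arm can. A call with a gripper value outside its range is refused whole. The fingers move at their own pace and stop on an object; "newtons" is the grip in N (left out, the last holds). Time passes only in rows, so rows that repeat a pose let the fingers close. It gives the time, the measured TCP pose, the force and the opening at its end, in the units of the state.
- get_obs(): the state, without advancing time (a new reading comes with each control period).
- camera(name): name is "side" or "top"; returns the picture (384x512x3 uint8, blue, green, red); there is no depth.
- get_calibration(name): a dict with "fx", "fy", "cx", "cy" (pixels), "D" ([k1, k2, p1, p2, k3] as OpenCV has them; the pictures are not rectified), "origin" and "rotation" of the camera in the world. Camera axes: x right, y down, z forward; pixel columns grow to the right and rows downward; lengths in m; the calibration is good to about 2 mm. A picture is of the moment at which its call begins. get_calibration takes no time and is no camera call.
- hand_in(): hands the job in, once; it reports no verdict.
Trained networks look in the newest picture that a camera, given by its name, has taken for a name from the list of things; names that differ only in an ending like _2 or _b are one class to them, and where a whole thing is asked for, a point or a joint stands for the part that bears it (a point fixed in the world has none). Each returns a list of dicts, best first, with "conf" (0 to 1); they miss things now and then, are a little off and sometimes report something else, mostly with a low value. They report only what shows in the picture. A call takes as long as a camera call. They do not tell look-alikes from the thing itself.
- spot_in(camera, target): "location" ([column, row] in pixels, amid what is visible of it).
- mark_of(camera, target): "location" ([column, row] in pixels: a listed point, or the origin of a listed thing).
The state is a dict: "time": time; "q": joint angles; "joint_velocities": joint speeds; "joint_torque": joint torques, N m; "position": TCP position; "tool_rot": TCP orientation; "ft_force": force on the tool from outside, world axes, zero at the start; "moment": the same for the moment, N m; "grip_width": finger opening in m.
Only numpy, scipy, OpenCV 4.12 (cv2) and the standard library are available. Lean on these libraries where they do the work, as an engineer would, in place of code of your own. Each camera call takes 0.05 s, during which the arm holds its last target. There are 200 camera calls.

TASK

Push the steel soldering tray across the bench, through the narrow gap between the two low blue vises, and on into the yellow taped rectangle beyond them, so that the whole tray lies inside the tape outline (lying over the tape itself is fine). Only push it along the bench with the fingers: the copper joint on it has just been brazed, so the tray must never be lifted or tipped and the joint must not be touched. Leave the jar, the brass coupling and the wrench where they are, and finish with the hand clear.

Things in the scene. Friction and masses are not known exactly. Their poses are not given: they have to be found in the camera images.
- vises: Two low blue vises bolted to the bench with an 84 mm gap between them. Origin: mid-gap on the bench. Its y runs through the gap (within 6 deg of world y), its x across it. Gap walls at x = +-42 mm, y from -45 to +45 mm, 50 mm high (no vise part higher), corners rounded 4 mm. Each vise reaches out to |x| 180, |y| 57 mm. Bare bench in the gap. Fixed, placed anew each time.
- tray: Loose closed steel tray, pale pad on top: 76 mm wide (its x), 110 long (its y), 28 high, upright corners rounded 12 mm, about 0.65 kg. Origin: centre of its underside. Alike at a half turn. Starts on the +y or -y side of the vises, centre 185 to 225 mm from mid-gap, up to 35 mm off the gap's line, turned up to 17 deg from it. Slides with friction (a few N).
- joint: Copper tee fixed on the middle of the tray's top; origin: centre of the tray's top face. Spans +-29 mm along the tray's y, -11 to +25 mm along its x, up to 21 mm above the tray's top (49 mm above the bench). Not to be touched.
- bay: Rectangle of yellow tape (8 mm wide, no thickness to bump into) on the bench, on the other side of the vises from the tray, centre 185 to 225 mm from mid-gap. Outer size 116 mm (its x) by 150 mm (its y). Origin: its centre. Up to 35 mm off the gap's line and turned up to 7 deg from it.
- jar: Small closed jar with a red cap, 52 mm diameter, 62 mm high, standing beyond the far vise. Origin: centre of its underside. Leave alone.
- coupling: Brass coupling (ring), 22 mm outside diameter, 34 mm high, standing loose between the open jaws of the vise nearer the robot, on its bed 20 mm above the bench. Origin: centre of its underside. Leave alone.
- wrench: Open-ended steel wrench, 160 mm long, lying flat beyond the far vise roughly along world y. Origin about the middle of its length. Leave alone.
- corner0 (a point): Point on the tray's rounded outline at its -x, -y corner, at the underside: 34.5 mm across and 51.5 mm along from the tray's centre.
- corner1 (a point): Point on the tray's rounded outline at its +x, -y corner, at the underside: 34.5 mm across and 51.5 mm along from the tray's centre.
- corner2 (a point): Point on the tray's rounded outline at its +x, +y corner, at the underside: 34.5 mm across and 51.5 mm along from the tray's centre.
- corner3 (a point): Point on the tray's rounded outline at its -x, +y corner, at the underside: 34.5 mm across and 51.5 mm along from the tray's centre.
Mind the look-alikes: they are no part of the job. Of the things shaped like the tray, the steel one is meant.

How it is judged:
On the way:
1. the tray is in the gap between the two vises, flat on the bench (x of tray in the frame of vises between -0.008 and 0.008 m and y of tray in the frame of vises between -0.03 and 0.03 m and height (world z) of tray below 0.006 m), for 0.1 s.
At the end, for the whole second after the job is handed in: All four rounded corners of the tray lie inside the outer edge of the yellow tape rectangle (116 by 150 mm), the tray is flat on the bench and at rest, and the jar, coupling and wrench are within 20 mm of where they stood (x of corner0 in the frame of bay between -0.058 and 0.058 m and y of corner0 in the frame of bay between -0.075 and 0.075 m and x of corner1 in the frame of bay between -0.058 and 0.058 m and y of corner1 in the frame of bay between -0.075 and 0.075 m and x of corner2 in the frame of bay between -0.058 and 0.058 m and y of corner2 in the frame of bay between -0.075 and 0.075 m and x of corner3 in the frame of bay between -0.058 and 0.058 m and y of corner3 in the frame of bay between -0.075 and 0.075 m and height (world z) of tray below 0.004 m and angle between tray's own z axis and vertical below 0.05 rad and linear speed of tray below 0.01 m/s and distance of each of jar, coupling, wrench from where it was at the start of the episode below 0.02 m); the robot touches nothing.
It fails at once if the tray is lifted (more than 8 mm) (height (world z) of tray above 0.008 m).
It fails at once if the tray is tipped (more than about 6 degrees) (angle between tray's own z axis and vertical above 0.1 rad).
It fails at once if the copper joint is touched (contact force between joint and the fingers above 1 N or contact force between joint and the arm above 1 N).
It fails at once if the jar, coupling or wrench is moved (more than 20 mm) (distance of any of jar, coupling, wrench from where it was at the start of the episode above 0.02 m).
It also fails if it takes over 72 s, if anything falls off the work surface, if the arm or the gripper's body presses on something with over 40 N, if the wrist force passes 120 N, or if a joint passes its speed limit or range.

## Working session

There is one attempt and no reset: what is moved stays moved. The work goes in short steps, Python scripts to look and compute and a tool call to move; the robot and the scene stay as the last step left them, time stands still between calls to the robot, and variables do not carry over. Pictures are saved under pics/ and viewed, about 8 in all and at most 12, crops included, and the job is handed in when it is done.

Besides the shell and the picture viewer there is one more tool, called after "Call:" as a command line: name --pt "numbers of a row" for each row, then --argument value for the rest. drive_tool: Moves the arm, as the interface text tells. Its arguments: {"type":"object","properties":{"plan":{"type":"array","items":{"type":"array","items":{"type":"number"}}},"newtons":{"type":"number"}},"required":["plan"]}

```bash
ls; mkdir -p pics; cat > h.py <<'E'
from rig import *
import numpy as np, cv2
from scipy.spatial.transform import Rotation as R
def cal(n):
    c=get_calibration(n); K=np.array([[c['fx'],0,c['cx']],[0,c['fy'],c['cy']],[0,0,1.]])
    return K,np.array(c['D'],float),np.array(c['origin'],float),np.array(c['rotation'],float).reshape(3,3) if np.size(c['rotation'])==9 else R.from_quat(c['rotation']).as_matrix()
def toworld(n,px,z=0.):
    K,D,o,Rm=cal(n)
    u=cv2.undistortPoints(np.array(px,float).reshape(-1,1,2),K,D).reshape(-1,2)
    d=np.c_[u,np.ones(len(u))]@Rm.T
    return o+d*((z-o[2])/d[:,2])[:,None]
def topix(n,P):
    K,D,o,Rm=cal(n)
    return cv2.projectPoints((np.array(P,float).reshape(-1,3)-o)@Rm,np.zeros(3),np.zeros(3),K,D)[0].reshape(-1,2)
E
python3 - <<'E'
from h import *
np.set_printoptions(precision=3,suppress=True)
for n in("top","side"):
    im=camera(n); cv2.imwrite(f"pics/{n}0.png",cv2.resize(im,(800,600)))
    print(n,get_calibration(n))
    Z=dict(vises=0,tray=0,joint=.028,bay=0,jar=0,coupling=.02,wrench=0,corner0=0,corner1=0,corner2=0,corner3=0)
    for t,z in Z.items():
        for r in mark_of(n,t)[:3]: print(t,round(r['conf'],2),np.round(r['location'],1),toworld(n,r['location'],z)[0])
print(get_obs())
E
```

```text
pics
top {'fx': 497.17623489786774, 'fy': 497.17623489786774, 'cx': 252.94876094291718, 'cy': 185.72672221861322, 'D': array([0.054, 0.   , 0.   , 0.   , 0.   ]), 'origin': array([0.444, 0.034, 1.012]), 'rotation': array([ 0.715, -0.696,  0.052, -0.043])}
tray 0.63 [155.  213.9] [0.519 0.22  0.   ]
tray 0.59 [131.9 290.6] [0.366 0.257 0.   ]
tray 0.59 [149.3 216.2] [0.514 0.231 0.   ]
joint 0.92 [150.9 215.9] [0.512 0.223 0.028]
joint 0.67 [131.5 292.1] [0.365 0.251 0.028]
coupling 0.62 [265.1 252.7] [ 0.446 -0.004  0.02 ]
wrench 0.96 [340.3  96.6] [ 0.776 -0.156  0.   ]
corner0 0.96 [171.  235.8] [0.475 0.185 0.   ]
corner0 0.87 [131.8 193.5] [0.559 0.269 0.   ]
corner0 0.76 [185.  204.6] [0.539 0.16  0.   ]
corner1 0.96 [171.  235.8] [0.475 0.185 0.   ]
corner1 0.87 [131.8 193.5] [0.559 0.269 0.   ]
corner1 0.76 [185.  204.6] [0.539 0.16  0.   ]
corner2 0.96 [171.  235.8] [0.475 0.185 0.   ]
corner2 0.87 [131.8 193.5] [0.559 0.269 0.   ]
corner2 0.76 [185.  204.6] [0.539 0.16  0.   ]
corner3 0.96 [171.  235.8] [0.475 0.185 0.   ]
corner3 0.87 [131.8 193.5] [0.559 0.269 0.   ]
corne
[... 1074 characters left out ...]
0.274 0.   ]
corner2 0.92 [210.8 167.7] [0.547 0.176 0.   ]
corner2 0.73 [179.5 179. ] [0.472 0.184 0.   ]
corner3 0.96 [201.1 138.6] [0.574 0.274 0.   ]
corner3 0.92 [210.8 167.7] [0.547 0.176 0.   ]
corner3 0.73 [179.5 179. ] [0.472 0.184 0.   ]
{'time': 1.2, 'q': array([-1.472,  0.528,  1.433,  0.   ,  1.181, -0.178]), 'joint_velocities': array([-0.   ,  0.001, -0.   ,  0.001,  0.001, -0.   ]), 'joint_torque': array([ -0.   , -44.003, -17.698,   0.063,   0.05 ,  -0.   ]), 'position': array([ 0.171, -0.601,  0.223]), 'tool_rot': array([-0.098,  0.7  , -0.7  ,  0.098]), 'ft_force': array([-0.109, -0.831, -0.115]), 'moment': array([-0.015,  0.041,  0.008]), 'grip_width': 0.08725082808094395}
```

View pics/top0.png

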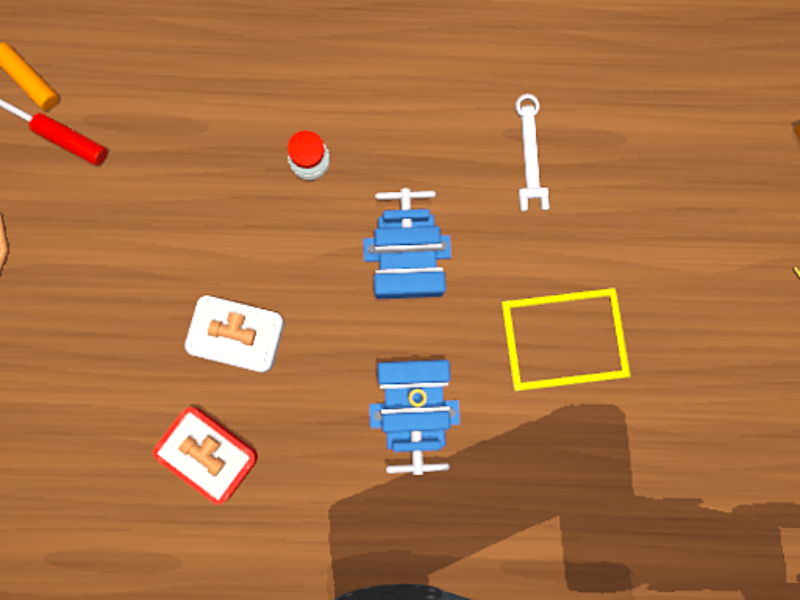

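View pics/side0.png

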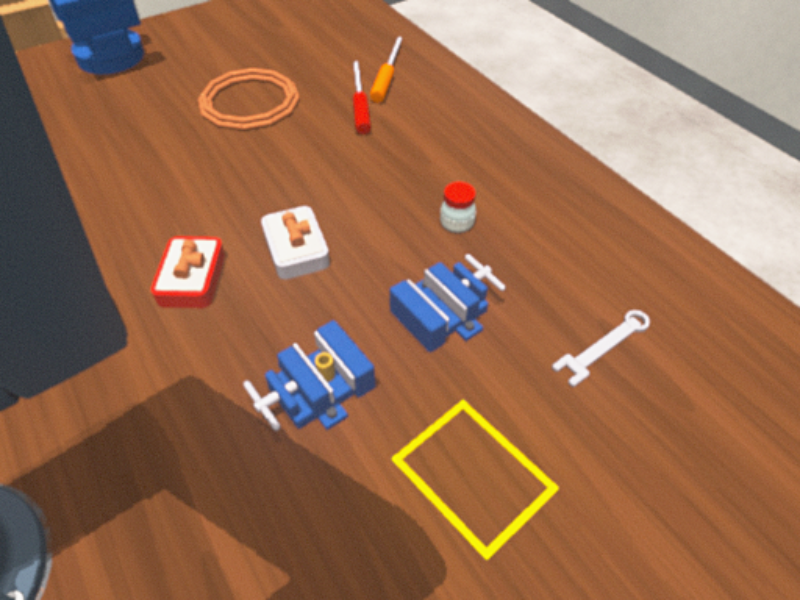

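The steel-grey tray is at (234,333) in the 800-px top view and (295,242) in the side view. The look-alike with the red rim is at (205,454) top and (187,270) side. The grey one is the steel tray. The bay is at (566,339) top, and the gap runs between (410,297) and (413,360). Next I'll fit precise poses and confirm the tray in a crop.

```bash
cat >> h.py <<'E'
from scipy.optimize import least_squares
def rrect(w,l,r,z):
    P=[]
    for sx,sy,a0 in((1,1,0),(-1,1,90),(-1,-1,180),(1,-1,270)):
        for a in np.radians(a0+np.arange(0,91,15)): P.append([sx*(w/2-r)+r*np.cos(a),sy*(l/2-r)+r*np.sin(a),z])
    return np.array(P)
A=np.radians(np.arange(0,360,5)); DIR=np.c_[np.cos(A),np.sin(A)]
def fit(masks,M,p0):
    """masks: {cam: hull pts}; M: model pts; p=(x,y,th)"""
    hs={n:(c@DIR.T).max(0) for n,c in masks.items()}
    def f(p):
        W=M.copy(); c,s=np.cos(p[2]),np.sin(p[2])
        W[:,:2]=M[:,:2]@np.array([[c,s],[-s,c]])+p[:2]
        return np.concatenate([(topix(n,W)@DIR.T).max(0)-hs[n] for n in masks])
    r=least_squares(f,p0,loss='soft_l1',x_scale=[.01,.01,.05],diff_step=1e-4); return r.x,np.abs(r.fun).mean()
def blob(m,near):
    m=cv2.morphologyEx(m.astype(np.uint8),cv2.MORPH_OPEN,np.ones((2,2)))
    cs=cv2.findContours(m,cv2.RETR_EXTERNAL,cv2.CHAIN_APPROX_NONE)[0]
    cs=[c for c in cs if cv2.contourArea(c)>100]
    c=min(cs,key=lambda c:np.linalg.norm(c.reshape(-1,2).mean(0)-near))
    h=c.reshape(-1,2).astype(float); g=h.mean(0); d=h-g
    return h+0.5*d/np.linalg.norm(d,axis=1)[:,None]
TRAY=np.r_[rrect(.076,.110,.012,0),rrect(.076,.110,.012,.028)]
BAY=rrect(.116,.150,.0005,0)
def traymask(im):
    h=cv2.cvtColor(im,cv2.COLOR_BGR2HSV); return (h[...,1]<70)&(h[...,2]>90)
def baymask(im):
    h=cv2.cvtColor(im,cv2.COLOR_BGR2HSV); return (abs(h[...,0].astype(int)-30)<5)&(h[...,1]>150)&(h[...,2]>120)
def tray(p0,cams=("top","side")):
    for cs in [(c,) for c in cams]+([cams] if len(cams)>1 else []):
        m={}
        for n in cs:
            if n not in _im: _im[n]=camera(n)
            m[n]=blob(traymask(_im[n]),topix(n,[p0[0],p0[1],.02])[0])
        p,e=fit(m,TRAY,p0); print('tray',cs,np.round(p[:2],4),'th',round(np.degrees(p[2]),2),'res',round(e,2),'box',m[cs[0]].min(0),m[cs[0]].max(0))
    return p
_im={}
def inframe(p,f):
    c,s=np.cos(f[2]),np.sin(f[2]); d=np.array(p[:2])-f[:2]; return np.array([c*d[0]+s*d[1],-s*d[0]+c*d[1],(p[2]-f[2])])
E
python3 - <<'E'
from h import *
import h
np.set_printoptions(precision=4,suppress=True)
h._im.update({n:camera(n) for n in("top","side")}); im=h._im
tray([.517,.225,0.2])
tray([.517,.225,-0.2],("top",))
for cs in(("top",),("side",),("top","side")):
    m={n:blob(baymask(im[n]),topix(n,[.52,-.18,0])[0]) for n in cs}
    p,e=fit(m,BAY,[.52,-.18,0]); print('bay',cs,p[:2],np.degrees(p[2]),e)
hsv=cv2.cvtColor(im["top"],cv2.COLOR_BGR2HSV); b=(abs(hsv[...,0].astype(int)-108)<12)&(hsv[...,1]>120)
far=[];near=[]
for u in range(244,284):
    col=np.where(b[:,u])[0]
    f=col[(col<205)];n=col[(col>215)]
    if len(f) : far.append((u,f.max()+.5))
    if len(n): near.append((u,n.min()-.5))
far=np.array(far);near=np.array(near)
F=toworld("top",far,0.);N=toworld("top",near,.05)
print(far[::4].tolist(),near[::4].tolist())
for Q in(F,N):
    Q=Q[4:-4]; k=np.polyfit(Q[:,1],Q[:,0],1); print('x at y=0',k[1],'slope deg',np.degrees(np.arctan(k[0])),'rms',np.std(Q[:,0]-np.polyval(k,Q[:,1])))
# y extents of jaw blocks adjoining the gap
for rows,z in((range(226,232),.05),(range(184,189),0.)):
    for r in rows:
        c=np.where(b[r,225:305])[0]+225
        print(r,toworld("top",[[c.min()-.5,r],[c.max()+.5,r]],z)[:,:2].ravel())
cr=im["top"][180:330,90:200]; cv2.imwrite("pics/crop1.png",cv2.resize(np.hstack([cr,im["top"][170:320,220:330]]),None,fx=3.4,fy=3.4,interpolation=cv2.INTER_CUBIC))
E
```

```text
tray ('top',) [0.5165 0.2251] th -12.15 res 0.34 box [118.5078 189.5865] [182.4929 238.4347]
tray ('side',) [0.5193 0.2253] th -12.29 res 0.38 box [167.5387 132.5009] [211.4183 179.4879]
tray ('top', 'side') [0.5176 0.225 ] th -12.05 res 0.47 box [118.5078 189.5865] [182.4929 238.4347]
tray ('top',) [0.5165 0.2251] th -12.15 res 0.34 box [118.5078 189.5865] [182.4929 238.4347]
bay ('top',) [ 0.5228 -0.2014] 8.556064473824861 0.1791921081107161
bay ('side',) [ 0.5251 -0.2009] 8.215085833060687 0.20936984115410423
bay ('top', 'side') [ 0.5241 -0.2011] 8.406359934561596 0.43755962794944303
[[244.0, 190.5], [248.0, 190.5], [252.0, 190.5], [256.0, 190.5], [260.0, 189.5], [264.0, 189.5], [268.0, 189.5], [272.0, 189.5], [276.0, 189.5], [280.0, 189.5]] [[244.0, 231.5], [248.0, 231.5], [252.0, 231.5], [256.0, 231.5], [260.0, 230.5], [264.0, 230.5], [268.0, 230.5], [272.0, 230.5], [276.0, 230.5], [280.0, 230.5]]
x at y=0 0.573798223916938 slope deg -4.0712810075100645 rms 0.0005669801207577567
x at y=0 0.48778219261023453 slope deg -3.8142643034418864 rms 0.0005302449019955008Traceback (most recent call last):
  File "<stdin>", line 26, in <module>
    return umr_minimum(a, axis, None, out, keepdims, initial, where)
ValueError: zero-size array to reduction operation minimum which has no identity
```

```bash
cat >> h.py <<'E'
def go(pos,th,rz=None):
    """print shift/turn in tool axes to put TCP at pos, tool down, with jaw axis (tool z) at angle th (deg) from world +x (mod 180)"""
    o=get_obs(); Rt=R.from_quat(o['tool_rot']); M=Rt.as_matrix()
    best=None
    for k in(0,180):
        t=np.radians(th+k); z=np.array([np.cos(t),np.sin(t),0]); y=np.array([0,0,-1.]); x=np.cross(y,z)
        rv=(Rt.inv()*R.from_matrix(np.c_[x,y,z])).as_rotvec(degrees=True)
        if best is None or np.linalg.norm(rv)<np.linalg.norm(best): best=rv
    print('go',np.round(pos,3),'shift',np.round(M.T@(np.array(pos)-o['position'])*1000,1),'turn',np.round(best,2),'q6',round(o['q'][5],2))
E
python3 - <<'E'
from h import *
np.set_printoptions(precision=4,suppress=True)
im={n:camera(n) for n in("top","side")}
hsv=cv2.cvtColor(im["top"],cv2.COLOR_BGR2HSV); b=(abs(hsv[...,0].astype(int)-108)<12)&(hsv[...,1]>120)
for rows,z in(((232,235,238,240),.05),((176,180,184,187),.03)):
    for r in rows:
        c=np.where(b[r,225:305])[0]+225
        if len(c): 
            e=toworld("top",[[c.min()-.5,r],[c.max()+.5,r]],z); print(r,e[:,:2].ravel(),'mid',e.mean(0)[:2],'len',e[0,1]-e[1,1])
v=np.array([.5305,.003,np.radians(3.94)]); 
print('tray in vises',inframe([.5165,.2251,np.radians(-12.15)],v),'bay',inframe([.5228,-.2014,np.radians(8.5)],v))
o=get_obs(); print(R.from_quat(o['tool_rot']).as_matrix())
go([.5,-.15,.2],3.94); go([.515,.32,.2],3.94); 
for P in ([v[0],v[1],0],): pass
# overlay of fits
for n in im:
    for p,M,c in(([.5176,.225,np.radians(-12.1)],TRAY,(0,255,0)),([.524,-.201,np.radians(8.4)],BAY,(255,0,255)),(v,np.r_[rrect(.084,.09,.001,0)],(0,0,255)),(v,np.r_[rrect(.084,.09,.001,.05)],(255,255,0))):
        W=M.copy(); W[:,:2]=M[:,:2]@R.from_euler('z',p[2]).as_matrix()[:2,:2].T+p[:2]
        for k in range(0,len(W),28): cv2.polylines(im[n],[np.round(topix(n,W[k:k+28])*8).astype(int)],True,c,1,0,3)
a=cv2.resize(im["top"][150:330,80:410],None,fx=2.4,fy=2.4,interpolation=cv2.INTER_CUBIC)
cv2.imwrite("pics/crop1.png",a)
E
```

```text
232 [ 0.4844  0.0412  0.4866 -0.0437] mid [ 0.4855 -0.0013] len 0.08485709751701186
235 [ 0.4786  0.0429  0.4809 -0.0457] mid [ 0.4798 -0.0014] len 0.08863635161965962
238 [ 0.4728  0.0428  0.4752 -0.0458] mid [ 0.474  -0.0015] len 0.08855911524890228
240 [ 0.469   0.0427  0.4714 -0.0459] mid [ 0.4702 -0.0016] len 0.0885075096222123
176 [ 0.5965  0.0505  0.599  -0.0375] mid [0.5977 0.0065] len 0.08797292013735493
180 [ 0.5884  0.0502  0.5909 -0.0396] mid [0.5897 0.0053] len 0.08987707829173269
184 [ 0.5804  0.05    0.5829 -0.0398] mid [0.5816 0.0051] len 0.08977964024825152
187 [ 0.5743  0.0498  0.5768 -0.0379] mid [0.5756 0.006 ] len 0.0877110792337708
tray in vises [ 0.0013  0.2225 -0.2808] bay [-0.0217 -0.2034  0.0796]
[[-0.9617 -0.      0.2742]
 [-0.2742  0.     -0.9617]
 [ 0.     -1.     -0.    ]]
go [ 0.5  -0.15  0.2 ] shift [-439.7   22.5 -343.6] turn [  0.   -78.03   0.  ] q6 -0.18
go [0.515 0.32  0.2  ] shift [-583.    22.5 -791.5] turn [  0.   -78.03   0.  ] q6 -0.18
```

View pics/crop1.png

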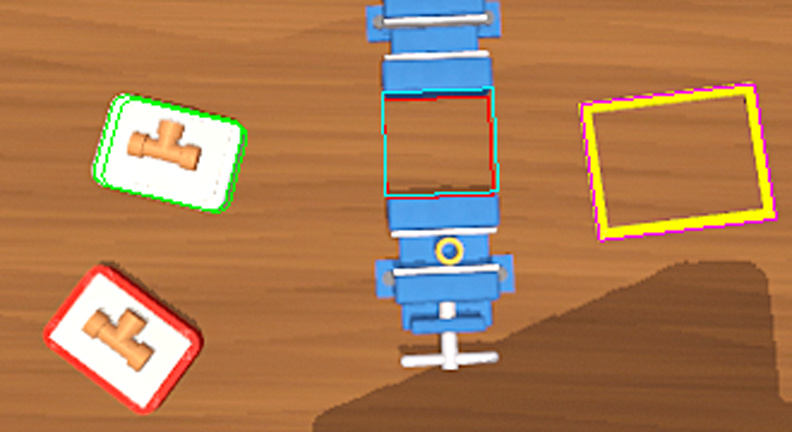

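The grey tray is the steel one, and the overlay fits line up: green on the tray, magenta on the bay, cyan on the gap. Moving around to behind it.

Call:
drive_tool --pt "-440 22 -344 0 -78 0 40" --pt "-440 22 -344 0 -78 0 40" --pt "-440 22 -344 0 -78 0 40" --pt "-440 22 -344 0 -78 0 40" --pt "-440 22 -344 0 -78 0 40" --pt "-440 22 -344 0 -78 0 40" --pt "-440 22 -344 0 -78 0 40" --pt "-440 22 -344 0 -78 0 40" --pt "-440 22 -344 0 -78 0 40" --pt "-440 22 -344 0 -78 0 40"

```text
time: 2.4
position: [0.4667, -0.1955, 0.2031]
tool_rot: [-0.517, 0.482, -0.482, 0.517]
ft_force: [0.5, -0.2, -0.4]
grip_width: 0.0403
```

```bash
python3 -c "
from h import *
go([.51,.33,.2],3.94);o=get_obs();print(o['position'],o['grip_width'],o['q'],R.from_quat(o['tool_rot']).as_matrix().round(3))"
```

```text
go [0.51 0.33 0.2 ] shift [-521.1    2.8   80.5] turn [-0.04  0.13  0.04] q6 -0.69
[ 0.4666595  -0.1955153   0.20311909] 0.040287748659883306 [-6.17904933e-01  3.94911458e-01  1.74934544e+00 -5.48948100e-05
  9.96403615e-01 -6.88865034e-01] [[ 0.071  0.001  0.997]
 [-0.997 -0.001  0.071]
 [ 0.001 -1.     0.001]]
```

Call:
drive_tool --pt "-521 3 80 0 0 0 40" --pt "-521 3 80 0 0 0 40" --pt "-521 3 80 0 0 0 40" --pt "-521 3 80 0 0 0 40" --pt "-521 3 80 0 0 0 40" --pt "-521 3 80 0 0 0 40" --pt "-521 3 80 0 0 0 40" --pt "-521 3 80 0 0 0 40" --pt "-521 3 80 0 0 0 40" --pt "-521 3 80 0 0 0 40"

```text
time: 3.4
position: [0.5075, 0.3033, 0.2002]
tool_rot: [-0.517, 0.482, -0.483, 0.517]
ft_force: [0.9, 0.5, -0.1]
grip_width: 0.0399
```

Call:
drive_tool --pt "-25 100 0 0 0 0 38" --pt "-25 150 0 0 0 0 38" --pt "-25 170 0 0 0 0 38" --pt "-25 190 0 0 0 0 38" --pt "-25 190 0 0 0 0 38" --pt "-25 190 0 0 0 0 38"

```text
time: 4.0
position: [0.5056, 0.3259, 0.01]
tool_rot: [0.517, -0.483, 0.482, -0.516]
ft_force: [-0.0, -0.9, 1.2]
grip_width: 0.0378
```

```bash
cat >> h.py <<'E'
V=np.array([.5305,.002,np.radians(3.94)]); B=np.array([.5228,-.2014,np.radians(8.5)])
def stat(p0,cams=("top","side")):
    p=tray(p0,cams); q=inframe(p,V); b=inframe(p,B)
    print('tray in V mm/deg',np.round([q[0]*1e3,q[1]*1e3,np.degrees(q[2])],1),'in bay',np.round([b[0]*1e3,b[1]*1e3,np.degrees(b[2])],1))
    o=get_obs(); t=inframe([*o['position'][:2],0],V); M=R.from_quat(o['tool_rot']).as_matrix()
    print('tcp in V',np.round(t[:2]*1e3,1),'z',round(o['position'][2],4),'yaw rel V',round(np.degrees(np.arctan2(M[1,2],M[0,2])-V[2]),2),'F',np.round(o['ft_force'],1),'t',o['time'])
    return p
E
python3 -c "
from h import *
stat([.517,.225,-.2])
cv2.imwrite('pics/s1.png',cv2.resize(camera('side'),(800,600)))"
```

```text
tray ('top',) [0.5165 0.2251] th -12.13 res 0.33 box [118.51073658 189.58668182] [182.49291058 238.43483676]
tray ('side',) [0.5198 0.2257] th -12.71 res 0.56 box [167.53894232 131.50899593] [211.42735278 179.48732197]
tray ('top', 'side') [0.5177 0.225 ] th -12.05 res 0.55 box [118.51073658 189.58668182] [182.49291058 238.43483676]
tray in V mm/deg [  2.6 223.4 -16. ] in bay [ 58.  422.5 -20.5]
tcp in V [ -0.9 325.3] z 0.0125 yaw rel V -0.03 F [-0.8  0.8  0.8] t 4.1
```

View pics/s1.png

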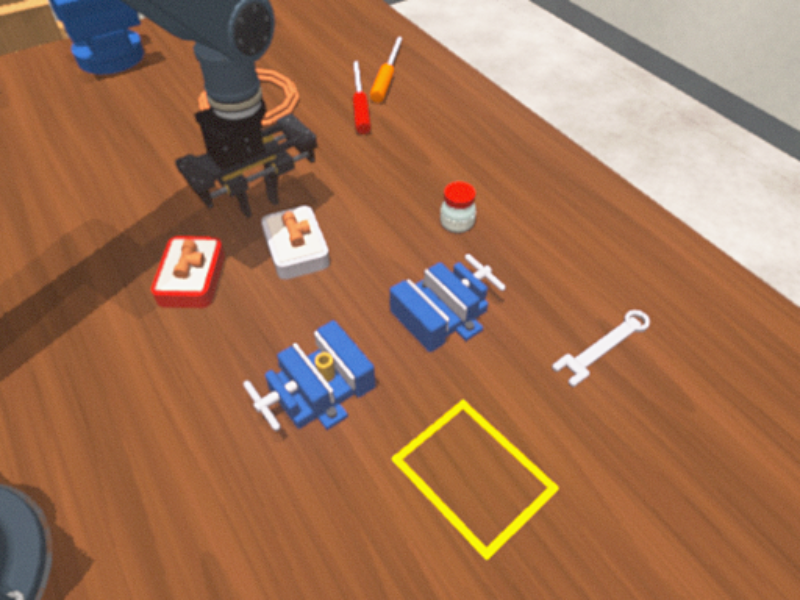

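The hand is in place behind the steel tray, with the fingers at about (245,195) and (270,190). Pushing gently so the tray squares up against both fingers.

Call:
drive_tool --pt "22 0 2 0 0 0 38" --pt "28 0 2 0 0 0 38" --pt "34 0 2 0 0 0 38" --pt "40 0 2 0 0 0 38" --pt "46 0 2 0 0 0 38" --pt "52 0 2 0 0 0 38" --pt "58 0 2 0 0 0 38" --pt "64 0 2 0 0 0 38" --pt "70 0 2 0 0 0 38" --pt "74 0 2 0 0 0 38"

```text
time: 5.15
position: [0.5143, 0.2539, 0.0112]
tool_rot: [-0.515, 0.482, -0.483, 0.518]
ft_force: [-0.4, 6.3, 3.5]
grip_width: 0.0376
```

```bash
python3 -c "
from h import *
stat([.515,.19,-.02])"
```

```text
tray ('top',) [0.5227 0.1852] th -14.15 res 1.43 box [146.50003458 187.60409102] [199.49761813 236.45039051]
tray ('side',) [0.5248 0.189 ] th -12.59 res 0.48 box [176.55507915 140.50410041] [221.48391434 188.49604814]
tray ('top', 'side') [0.5232 0.1868] th -12.68 res 1.13 box [146.50003458 187.60409102] [199.49761813 236.45039051]
tray in V mm/deg [  5.4 184.9 -16.6] in bay [ 57.8 383.9 -21.2]
tcp in V [  1.1 251.8] z 0.0112 yaw rel V -0.04 F [0.2 4.7 3.3] t 5.25
```

```bash
python3 -c "
from h import *
a=camera('side')[100:230,140:270];b=camera('top')[150:280,120:250]
cv2.imwrite('pics/s2.png',cv2.resize(np.hstack([a,b]),None,fx=3,fy=3,interpolation=cv2.INTER_CUBIC))"
```

```text
(no output)
```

View pics/s2.png

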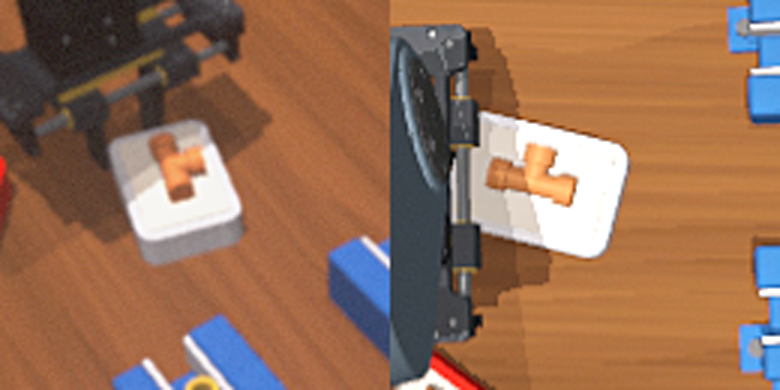

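The offset near finger missed the back face because the tray's back corner sits at x' = -16. I'll back off, shift the hand +x, narrow the fingers and push the near back corner so the tray turns.

Call:
drive_tool --pt "-12 0 0 0 0 0 28" --pt "-22 0 0 0 0 0 28" --pt "-22 0 6 0 0 0 28" --pt "-22 0 12 0 0 0 28" --pt "-16 0 12 0 0 0 28" --pt "-10 0 12 0 0 0 28" --pt "-5 0 12 0 0 0 28" --pt "0 0 12 0 0 0 28" --pt "5 0 12 0 0 0 28" --pt "10 0 12 0 0 0 28"

```text
time: 6.35
position: [0.525, 0.2427, 0.0099]
tool_rot: [0.517, -0.483, 0.482, -0.517]
ft_force: [-1.4, 3.3, -2.2]
grip_width: 0.0279
```

Call:
drive_tool --pt "5 0 0 0 0 0 28" --pt "10 0 0 0 0 0 28" --pt "15 0 0 0 0 0 28" --pt "15 0 0 0 0 0 28"

```text
time: 6.75
position: [0.5266, 0.2271, 0.0101]
tool_rot: [0.517, -0.482, 0.483, -0.517]
ft_force: [-0.1, 0.4, -0.2]
grip_width: 0.0281
```

```bash
python3 -c "
from h import *
stat([.52,.16,-.1])"
```

```text
tray ('top',) [0.5314 0.1515] th -7.22 res 0.96 box [161.50001839 185.64057374] [216.48591369 230.43208014]
tray ('side',) [0.533  0.1553] th -5.43 res 0.46 box [184.54331347 147.50010144] [234.45558185 197.49913016]
tray ('top', 'side') [0.5318 0.1529] th -6.09 res 0.89 box [161.50001839 185.64057374] [216.48591369 230.43208014]
tray in V mm/deg [ 11.7 150.5 -10. ] in bay [ 61.3 349.1 -14.6]
tcp in V [ 12.2 225.3] z 0.0103 yaw rel V -0.0 F [0.9 0.  0.2] t 6.85
```

The tray turned +7° but drifted +11 mm in x. I'll go round to its +x side and nudge the rear half, which turns it the rest of the way and recentres it.

Call:
drive_tool --pt "-25 0 0 0 0 0 0" --pt "-25 0 40 0 0 0 0" --pt "-25 0 68 0 0 0 0" --pt "-25 0 70 0 0 0 0" --pt "20 0 70 0 0 0 0" --pt "67 0 70 0 0 0 0" --pt "67 0 66 0 0 0 0" --pt "67 0 58 0 0 0 0" --pt "67 0 53 0 0 0 0" --pt "67 0 50 0 0 0 0"

```text
time: 7.85
position: [0.5809, 0.166, 0.0102]
tool_rot: [-0.517, 0.482, -0.483, 0.518]
ft_force: [3.0, 0.8, -2.3]
grip_width: 0.0004
```

```bash
python3 -c "
from h import *
stat([.53,.155,-.1])"
```

```text
tray ('top',) [0.5246 0.1037] th -5.99 res 11.26 box [195.75556035 190.50201192] [216.36507558 230.49996242]
tray ('side',) [0.5324 0.1553] th -4.61 res 0.52 box [184.52014087 147.50003004] [234.48661463 197.49950108]
tray ('top', 'side') [0.531  0.1523] th -5.65 res 6.23 box [195.75556035 190.50201192] [216.36507558 230.49996242]
tray in V mm/deg [ 10.9 149.9  -9.6] in bay [ 60.4 348.6 -14.1]
tcp in V [ 61.4 160.2] z 0.0102 yaw rel V 0.09 F [ 0.3  0.5 -0.5] t 7.95
```

Call:
drive_tool --pt "0 0 -3 0 0 0 0" --pt "0 0 -6 0 0 0 0" --pt "0 0 -9 0 0 0 0" --pt "0 0 -12 0 0 0 0" --pt "0 0 -12 0 0 0 0"

```text
time: 8.45
position: [0.5687, 0.1641, 0.0102]
tool_rot: [-0.517, 0.483, -0.483, 0.517]
ft_force: [3.5, 2.7, -0.0]
grip_width: 0.0008
```

```bash
cat >> h.py <<'E'
def stat2(p0):
    global V,B
    V0,B0=V,B; V=V+[.0025,0,0]; B=np.array([.5251,-.2009,np.radians(8.4)])
    p=stat(p0,("side",)); V,B=V0,B0; return p
E
python3 -c "
from h import *
stat2([.53,.155,-.1])"
```

```text
tray ('side',) [0.5215 0.1522] th -2.18 res 0.49 box [180.5098489  149.50011921] [231.48626972 200.49991411]
tray in V mm/deg [ -1.2 150.6  -6.1] in bay [ 48.  349.8 -10.6]
tcp in V [ 46.8 159.2] z 0.0102 yaw rel V -0.03 F [ 3.7  2.2 -0.8] t 8.5
```

Call:
drive_tool --pt "0 0 16 0 0 0 0" --pt "-45 0 25 0 0 0 0" --pt "-91 0 25 0 0 0 36" --pt "-91 0 -22 0 0 0 36" --pt "-91 0 -46 0 0 0 36" --pt "-75 0 -46 0 0 0 36" --pt "-65 0 -46 0 0 0 36" --pt "-60 0 -46 0 0 0 36" --pt "-55 0 -46 0 0 0 36" --pt "-50 0 -46 0 0 0 36"

```text
time: 9.5
position: [0.5202, 0.2104, 0.01]
tool_rot: [-0.516, 0.483, -0.483, 0.517]
ft_force: [-1.9, 4.3, 0.3]
grip_width: 0.036
```

```bash
python3 -c "
from h import *
stat2([.53,.15,-.0]);stat([.53,.15,-.0])"
```

```text
tray ('side',) [0.5246 0.1407] th 1.39 res 0.5 box [182.54110818 152.5000854 ] [235.49907576 203.49992186]
tray in V mm/deg [  1.1 139.   -2.5] in bay [ 49.4 338.1  -7. ]
tcp in V [  1.5 208.1] z 0.0099 yaw rel V -0.08 F [-0.3  2.6 -0.1] t 9.55
tray ('top',) [0.5224 0.1341] th 0.26 res 1.19 box [168.50232567 192.50000672] [222.49994233 232.49999342]
tray ('side',) [0.5246 0.1407] th 1.39 res 0.5 box [182.54110818 152.5000854 ] [235.49907576 203.49992186]
tray ('top', 'side') [0.5231 0.1374] th 0.99 res 1.14 box [168.50232567 192.50000672] [222.49994233 232.49999342]
tray in V mm/deg [  1.9 135.6  -2.9] in bay [ 50.4 335.   -7.5]
tcp in V [  4.1 208. ] z 0.01 yaw rel V -0.04 F [ 0.3 -0.2  0.2] t 9.6
```

Call:
drive_tool --pt "5 0 -1 0 0 0 36" --pt "10 0 -2 0 0 0 36" --pt "15 0 -2 0 0 0 36" --pt "20 0 -2 0 0 0 36" --pt "20 0 -2 0 0 0 36"

```text
time: 10.1
position: [0.5193, 0.1896, 0.0101]
tool_rot: [0.517, -0.482, 0.483, -0.517]
ft_force: [0.8, -1.0, -0.1]
grip_width: 0.0357
```

```bash
python3 -c "
from h import *
stat2([.53,.12,.05])
a=camera('side')[100:270,140:340]
cv2.imwrite('pics/s3.png',cv2.resize(a,None,fx=3.5,fy=3.5,interpolation=cv2.INTER_CUBIC))"
```

```text
tray ('side',) [0.5274 0.122 ] th 5.08 res 0.39 box [187.52033201 157.50008069] [241.499983   208.49745403]
tray in V mm/deg [  2.7 120.1   1.1] in bay [ 49.5 319.1  -3.3]
tcp in V [ -0.8 188.2] z 0.0101 yaw rel V -0.01 F [0.7 0.4 0.6] t 10.15
```

View pics/s3.png

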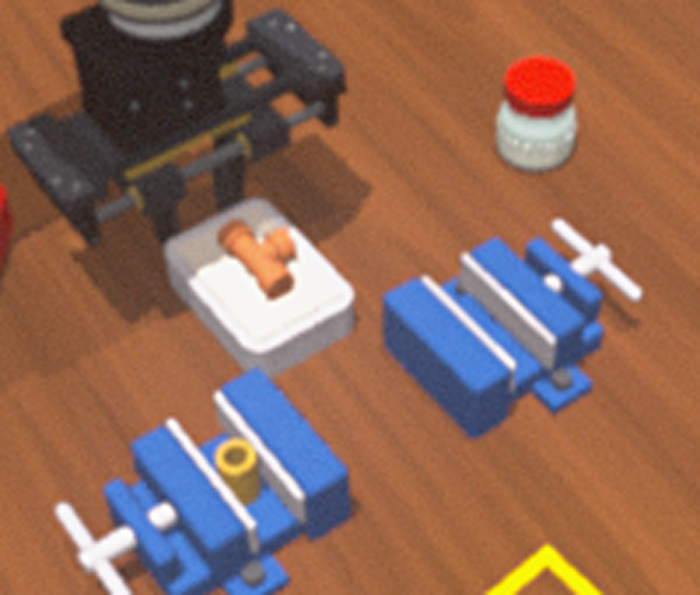

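The tray is square (about 1°), within 3 mm of the gap line, and its front edge is at the vise mouth. Pushing in while watching force.

Call:
drive_tool --pt "5 0 1 0 0 0 36" --pt "10 0 1 0 0 0 36" --pt "15 0 1 0 0 0 36" --pt "20 0 1 0 0 0 36" --pt "25 0 1 0 0 0 36" --pt "30 0 1 0 0 0 36" --pt "35 0 1 0 0 0 36" --pt "40 0 1 0 0 0 36"

```text
time: 11.0
position: [0.5221, 0.1507, 0.0101]
tool_rot: [0.517, -0.483, 0.482, -0.516]
ft_force: [-1.5, 6.9, 0.2]
grip_width: 0.036
```

```bash
python3 -c "
from h import *
stat2([.53,.08,.07])"
```

```text
tray ('side',) [0.5309 0.0834] th 7.07 res 0.49 box [196.51540756 167.50001203] [253.49732237 220.49656252]
tray in V mm/deg [ 3.5 81.4  3.1] in bay [ 47.3 280.4  -1.3]
tcp in V [ -0.6 148.3] z 0.0101 yaw rel V -0.07 F [-1.2  4.8  1.2] t 11.05
```

Call:
drive_tool --pt "5 0 1 0 0 0 36" --pt "10 0 2 0 0 0 36" --pt "15 0 2 0 0 0 36" --pt "20 0 2 0 0 0 36" --pt "25 0 2 0 0 0 36" --pt "30 0 2 0 0 0 36"

```text
time: 11.65
position: [0.5242, 0.1216, 0.01]
tool_rot: [0.517, -0.485, 0.481, -0.516]
ft_force: [-3.7, 7.9, 4.5]
grip_width: 0.0359
```

```bash
python3 -c "
from h import *
stat2([.53,.05,.07])
b=camera('side')[130:260,170:320]
cv2.imwrite('pics/s4.png',cv2.resize(b,None,fx=4,fy=4,interpolation=cv2.INTER_CUBIC))"
```

```text
tray ('side',) [0.5328 0.0548] th 7.38 res 0.51 box [203.51785205 175.50000031] [261.49709598 229.49721248]
tray in V mm/deg [ 3.4 52.6  3.4] in bay [ 45.  251.8  -1. ]
tcp in V [ -0.5 119.1] z 0.0099 yaw rel V -0.1 F [-3.3  5.9  4. ] t 11.7
```

View pics/s4.png

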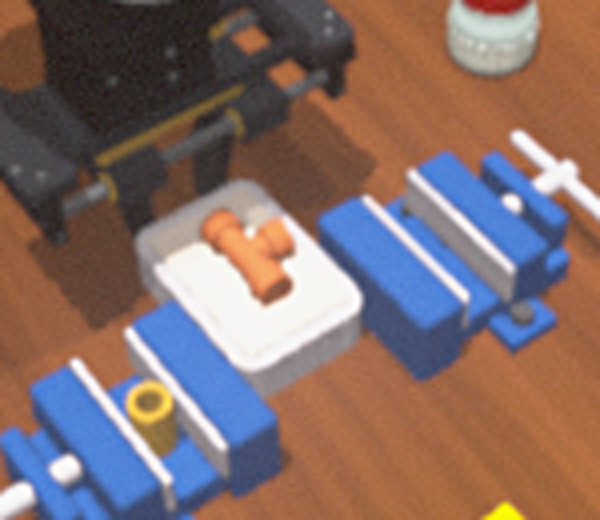

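The tray is entering the gap, running close to the far wall with low force. Continuing.

Call:
drive_tool --pt "6 0 0 0 0 0 36" --pt "12 0 0 0 0 0 36" --pt "18 0 0 0 0 0 36" --pt "24 0 0 0 0 0 36" --pt "30 0 0 0 0 0 36" --pt "36 0 0 0 0 0 36" --pt "42 0 0 0 0 0 36" --pt "48 0 0 0 0 0 36" --pt "52 0 0 0 0 0 36"

```text
time: 12.65
position: [0.5276, 0.0696, 0.0099]
tool_rot: [0.518, -0.485, 0.481, -0.516]
ft_force: [-3.1, 8.6, 4.0]
grip_width: 0.0362
```

```bash
python3 -c "
from h import *
stat2([.53,.00,.07])"
```

```text
tray ('side',) [0.535  0.0019] th 3.76 res 1.06 box [216.5338323  189.50084189] [277.4999982  248.49997833]
tray in V mm/deg [ 1.9 -0.2 -0.2] in bay [ 39.4 199.2  -4.6]
tcp in V [-0.7 67.3] z 0.0099 yaw rel V -0.07 F [-3.5  6.5  4.1] t 12.7
```

The tray is centred in the gap: x' 1.9 mm, y' -0.2 mm, angle -0.2°. Pushing on through.

Call:
drive_tool --pt "7 0 0 0 0 0 36" --pt "14 0 0 0 0 0 36" --pt "21 0 0 0 0 0 36" --pt "28 0 0 0 0 0 36" --pt "35 0 0 0 0 0 36" --pt "42 0 0 0 0 0 36" --pt "49 0 0 0 0 0 36" --pt "56 0 0 0 0 0 36" --pt "63 0 0 0 0 0 36" --pt "70 0 0 0 0 0 36"

```text
time: 13.7
position: [0.5322, 0.0002, 0.0099]
tool_rot: [0.518, -0.485, 0.481, -0.516]
ft_force: [-3.1, 8.2, 4.2]
grip_width: 0.0361
```

Call:
drive_tool --pt "7 0 0 0 0 0 36" --pt "14 0 0 0 0 0 36" --pt "21 0 0 0 0 0 36" --pt "28 0 0 0 0 0 36" --pt "35 0 0 0 0 0 36" --pt "42 0 0 0 0 0 36" --pt "49 0 0 0 0 0 36" --pt "56 0 0 0 0 0 36"

```text
time: 14.5
position: [0.5373, -0.0563, 0.0099]
tool_rot: [0.517, -0.484, 0.481, -0.516]
ft_force: [-1.0, 4.8, 1.9]
grip_width: 0.0361
```

```bash
python3 -c "
from h import *
stat2([.54,-.12,.07])"
```

```text
tray ('side',) [ 0.5448 -0.1236] th 4.74 res 0.48 box [255.50507507 229.50054437] [321.49863979 296.49731828]
tray in V mm/deg [   3.2 -126.1    0.8] in bay [30.8 73.6 -3.7]
tcp in V [  0.6 -59.8] z 0.0098 yaw rel V -0.04 F [-1.8  3.3  0.5] t 14.55
```

Call:
drive_tool --pt "8 0 0 0 0 0 36" --pt "16 0 0 0 0 0 36" --pt "24 0 0 0 0 0 36" --pt "32 0 0 0 0 0 36" --pt "40 0 0 0 0 0 36" --pt "48 0 0 0 0 0 36" --pt "56 0 0 0 0 0 36" --pt "64 0 0 0 0 0 36" --pt "70 0 0 0 0 0 36" --pt "70 0 0 0 0 0 36"

```text
time: 15.55
position: [0.5426, -0.1269, 0.0098]
tool_rot: [0.517, -0.483, 0.482, -0.516]
ft_force: [-1.6, 1.9, 0.1]
grip_width: 0.0357
```

```bash
python3 -c "
from h import *
stat2([.54,-.19,.07])"
```

```text
tray ('side',) [ 0.5497 -0.1944] th 3.6 res 0.5 box [279.50411388 254.5024523 ] [349.4957183  327.49885304]
tray in V mm/deg [   3.2 -197.1   -0.3] in bay [25.3  2.8 -4.8]
tcp in V [   0.9 -129.3] z 0.0098 yaw rel V -0.02 F [-0.4  1.4  0.1] t 15.6
```

Call:
drive_tool --pt "-8 0 0 0 0 0 20" --pt "-8 0 45 0 0 0 0" --pt "-8 0 68 0 0 0 0" --pt "30 0 68 0 0 0 0" --pt "54 0 66 0 0 0 0" --pt "54 0 58 0 0 0 0" --pt "54 0 53 0 0 0 0" --pt "54 0 47 0 0 0 0" --pt "54 0 41 0 0 0 0" --pt "54 0 36 0 0 0 0"

```text
time: 16.6
position: [0.5837, -0.1771, 0.0101]
tool_rot: [-0.517, 0.482, -0.483, 0.517]
ft_force: [3.2, -0.2, -2.1]
grip_width: 0.0004
```

```bash
python3 -c "
from h import *
stat2([.53,-.19,.07])"
```

```text
tray ('side',) [ 0.5383 -0.1973] th 5.9 res 1.71 box [274.53003709 271.51044389] [345.49942527 331.49999899]
tray in V mm/deg [  -8.4 -199.2    2. ] in bay [13.6  1.6 -2.5]
tcp in V [  37.3 -182.1] z 0.0101 yaw rel V 0.02 F [ 2.3  0.2 -1.1] t 16.65
```

13 mm more in -x, then retreat sideways and lift clear.

Call:
drive_tool --pt "0 0 -5 0 0 0 0" --pt "0 0 -9 0 0 0 0" --pt "0 0 -13 0 0 0 0" --pt "0 0 -13 0 0 0 0" --pt "0 0 5 0 0 0 0" --pt "0 0 20 0 0 0 0" --pt "0 -50 20 0 0 0 0" --pt "0 -100 20 0 0 0 0" --pt "0 -150 20 0 0 0 0" --pt "0 -190 20 0 0 0 0"

```text
time: 17.65
position: [0.6019, -0.1764, 0.2021]
tool_rot: [0.517, -0.483, 0.482, -0.516]
ft_force: [1.1, -0.1, 0.5]
grip_width: 0.0007
```

Call:
drive_tool --pt "-50 0 0 0 0 0 0" --pt "-100 0 0 0 0 0 0" --pt "-150 0 0 0 0 0 0" --pt "-200 0 0 0 0 0 0" --pt "-250 0 0 0 0 0 0" --pt "-300 0 0 0 0 0 0" --pt "-350 0 0 0 0 0 0" --pt "-350 0 0 0 0 0 0"

```text
time: 18.45
position: [0.5761, 0.1781, 0.1994]
tool_rot: [0.519, -0.482, 0.479, -0.518]
ft_force: [-1.0, -1.0, -0.3]
grip_width: 0.0006
```

```bash
python3 -c "
from h import *
import h
stat([.524,-.2,.1])
print(mark_of('top','wrench')[:1],mark_of('side','jar')[:1],mark_of('side','coupling')[:1])
cv2.imwrite('pics/end.png',cv2.resize(np.hstack([h._im['top'],h._im['side']])[50:350],(800,234)))"
```

```text
tray ('top',) [ 0.5229 -0.1998] th 4.62 res 0.33 box [333.50101689 195.59904629] [393.49266484 237.48264828]
tray ('side',) [ 0.525  -0.1986] th 5.56 res 0.34 box [268.526273   263.50132915] [340.49652132 337.49657098]
tray ('top', 'side') [ 0.5241 -0.1991] th 5.22 res 0.51 box [333.50101689 195.59904629] [393.49266484 237.48264828]
tray in V mm/deg [ -20.2 -200.2    1.3] in bay [ 1.6  2.1 -3.3]
tcp in V [ 58.7 167.6] z 0.1994 yaw rel V 0.16 F [-0.6 -0.1 -0.3] t 18.55
[{'location': [336.9, 97.2], 'conf': 0.88}] [{'location': [290.0, 142.7], 'conf': 0.8}] [{'location': [208.7, 241.4], 'conf': 0.72}]
```

View pics/end.png

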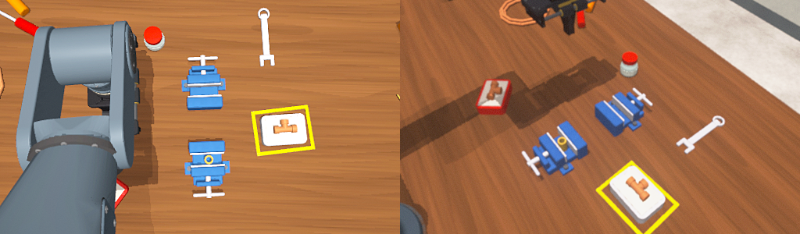

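The tray lies centred inside the tape (about 2 mm off, -3.3°). The jar, coupling and wrench are undisturbed and the hand is clear.

```bash
python3 -c "
from rig import *
print(hand_in())"
```

```text
the job is handed in; nothing more can be done
None
```

The steel tray is inside the yellow tape, and I've handed the job in. `hand_in()` gave no verdict, so the result rests on my own checks. I pushed the tray along the bench from behind, squared it up, took it through the gap, then nudged it sideways into the bay.

**Last checks:**
- **Tray:** both cameras put it within about 2 mm of the bay's centre in x and y, and turned about 3° from the bay. That leaves roughly 18 mm or more inside the tape's outer edge at every corner.
- **Gap:** mid-gap it measured 1.9 mm off the line, 0.2 mm along it and -0.2° turned. That reading has a fit error of about 1 px, because the vises partly hid the tray.
- **Jar, coupling, wrench:** they look unmoved in the last picture, and the network's pixel positions are within about 3 px of the start.
- **Hand and time:** the hand is clear at z 0.2 m, forces at my checks were under 10 N, and the run ended at about 18.6 s of the 72 s allowed.

**What disagreed:**
- The first push did not square the tray, because one finger missed its back face. I fixed that with a push on its back corner and a side nudge.
- The two cameras differ by about 2 mm in x.
- Two readings at the gap entry showed the tray turned about 3°, more than the walls would allow. I put those down to the vises partly hiding the tray.

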